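# Square the keepsake box home on its riser

## Task

The black keepsake box sits crooked on its small wooden riser and hangs over two edges. Slide it along the riser, without lifting or tipping it, first squarely up against the back rail and then sideways up against the side rail, until it sits in the middle with no edge overhanging. At each rail press on until you clearly feel the box bear against it over and above the sliding drag, by a few newtons and never more than 15, and leave the other things on the table alone.

Things in the scene. Friction and masses are not known exactly. Their poses are not given: they have to be found in the camera images.
- keepsake_box: Plain closed black box, 100 mm (own x) by 140 mm (own y) by 60 mm high, 0.4 to 0.8 kg, standing flat and loose on the riser; too wide to grip across. Origin: centre of its underside. A small brass plate is on its -x face, which looks roughly to the riser's -x. Sliding it takes 1 to 6 N, not known beforehand, more if it is pressed down as well.
- riser: Low fixed wooden platform, top 130 mm (own x) by 170 mm (own y), 30 mm above the table. Origin: centre of its underside. Its +x edge (away from the robot) carries the back rail, its +y edge (robot's left) the side rail; the -x and -y edges are open. Against both rails, axes along the riser's, the box's centre is within 7 mm of the riser's along each axis.
- back_rail: Rigid wooden slat near the riser's +x edge, stops the box in +x: 6 mm thick (x), 144 mm long (y), 26 mm above the riser's top. It is screwed down in slots anywhere within 7 mm either way in x of this pose; where is not measured: feel for it. Origin: underside of the middle of its slots, on the top surface, 53 mm along +x and 10 mm along -y from the riser's centre.
- side_rail: Rigid wooden slat near the riser's +y edge, stops the box in +y: 6 mm thick (y), 104 mm long (x), 26 mm above the riser's top. It is screwed down in slots anywhere within 7 mm either way in y of this pose; where is not measured: feel for it. Origin: underside of the middle of its slots, on the top surface, 73 mm along +y and 10 mm along -x from the riser's centre.
- candle_jar: Bystander: black round candle jar with wooden lid, 76 mm across, 90 mm high. Origin: centre of its underside.
- perfume: Bystander: amber glass bottle 30 by 50 mm with black cap, 94 mm high. Origin: centre of its underside.
- trinket_bowl: Bystander: white bowl 140 mm across, 45 mm high. Origin: centre of its underside.

How it is judged:
By the outcome, as a careful person would: the job done as asked, in the order asked, and still so for the second after the job is handed in, with the robot touching nothing.
It also fails if it takes over 72 s, if anything falls off the work surface, if the arm or the gripper's body presses on something with over 40 N, if the wrist force passes 120 N, or if a joint passes its speed limit or range.

## Robot

A 6-joint arm with a two-finger parallel gripper is mounted at the origin on the work surface. World frame = base frame: x ahead of the robot, y to its left, z up, the work surface at z = 0. Lengths are in m, angles in rad, forces in N, time in s.
With the tool pointing down it reaches from about 0.35 to 0.775 m from the base axis. Payload 7.3 kg.
Tool frame: the origin (TCP) lies at the centre of the arm's flange, where the gripper is bolted on; the fingertips stand 178 mm ahead of it and the grasp point (between the pads) lies 159 mm ahead of it (tip_extent is the distance from the TCP to the fingertips, in m); z points along the fingers, y is the line along which they close (so a half turn about z gives the same grasp; the last joint's range is limited). The gripper opens to 92 mm and grips with 3 to 60 N. Pads are 19 mm wide; open, the fingers measure 130 mm over their backs; the gripper's body (75 mm by 190 mm) begins 47 mm behind the grasp point.
Start: joints at [-1.459, 0.342, 1.524, -0, 1.275, -0.146], TCP at [0.134, -0.508, 0.405] pointing down, gripper open.
Joint ranges: [-2.53, 2.53], [-0.77, 2.02], [0.04, 2.7], [-1, 4.14], [0.28, 2.66], [-3.11, 3.11]. Speed limits (rad/s): [2.57, 2.57, 3.14, 3.14, 3.14, 3.14].

## Interface

Orientations are given as [roll, pitch, yaw] about the fixed x, y, z axes, in that order (R = Rz(yaw) Ry(pitch) Rx(roll)).
In Python, from cell import * gives the robot as it stands.
- The arm moves only by the tool arm_command, never from a script. Its arguments are lists of equal length, an entry for each row: "xyz": the shift along the world's x, y, z in mm, a list of three; "spin": the turn about the world's z in degrees. In form: {"xyz": [[tx, ty, tz], ...], "spin": [spin, ...]}. A call has 1 to 20 rows; each row shifts and turns the commanded pose from where the row before left it; what a row does not reach is not made up. A row lasts 1/10 s, in which the tool goes at most 50 mm and 8.59 degrees, less where a joint would pass 70% of its speed; a pose out of reach is approached as far as the arm can. A call with a gripper value outside its range is refused whole. "jaw" is the opening, from -1 (shut) to 1 (fully open), set as the call begins (left out, the last holds). The fingers move at their own pace and stop on an object; "squeeze" is the grip in N (left out, the last holds). Time passes only in rows, so rows that do not move let the fingers close. It gives the time, the measured TCP pose, the force, the opening and the grip force at its end, in the units of the state.
- observe(): the state, without advancing time (a new reading comes with each control period).
- read_camera(name): name is "side" or "top"; returns a dict with "img" (384x512x3 uint8, red, green, blue), "depth" (384x512 float32, m along the optical axis (not along the pixel's ray), 0 where there is no reading), "fx", "fy", "cx", "cy" (pixels), "dist_coeffs" ([k1, k2, p1, p2, k3] as OpenCV has them; the pictures are not rectified), "world_from_camera" (4x4, takes a point from camera to world coordinates). Camera axes: x right, y up, looking along -z (the intrinsics and any distortion apply to the point x, -y, -z); pixel columns grow to the right and rows downward; lengths in m; the calibration is good to about 2 mm. A picture is of the moment at which its call begins.
- hand_in(): hands the job in; it is judged then, once.
The state is a dict: "time": time; "qpos": joint angles; "qvel": joint speeds; "joint_efforts": joint torques, N m; "tool_pos": TCP position; "tool_rot": TCP orientation; "contact_force": force on the tool from outside, world axes, zero at the start; "torque": the same for the moment, N m; "opening": finger opening in m; "grip_force": force on a finger pad.
Only numpy, scipy, OpenCV 4.12 (cv2) and the standard library are available. Lean on these libraries where they do the work, as an engineer would, in place of code of your own. Each camera call takes 0.05 s, during which the arm holds its last target. There are 200 camera calls.

## Working session

There is one attempt and no reset: what is moved stays moved. The work goes in short steps, Python scripts to look and compute and a tool call to move; the robot and the scene stay as the last step left them, time stands still between calls to the robot, and variables do not carry over. Pictures are saved under pics/ and viewed, at most 10 in all, crops included, and the job is handed in when it is done.

Besides the shell and the picture viewer there is one more tool, called after ">>>" as a command line: name --pt "numbers of a row" for each row, then --argument value for the rest. arm_command: Moves the arm, as the interface text tells. Its arguments: {"type":"object","properties":{"xyz":{"type":"array","items":{"type":"array","items":{"type":"number"}}},"spin":{"type":"array","items":{"type":"number"}},"jaw":{"type":"number"},"squeeze":{"type":"number"}},"required":["xyz","spin"]}

```bash
mkdir -p pics; ls; python3 - <<'E'
from cell import *
import cv2,numpy as np,pickle
d={n:read_camera(n) for n in("top","side")}
pickle.dump(d,open("d0.pkl","wb"))
for n in d:
    cv2.imwrite(f"pics/{n}0.png",d[n]["img"][:,:,::-1]); c=d[n]
    print(n,c["fx"],c["fy"],c["cx"],c["cy"],c["dist_coeffs"]);print(np.round(c["world_from_camera"],3))
print(observe())
E
```

```text
pics
top 392.7806683629372 392.7806683629372 264.160882087523 190.51393966047414 [0.02161994 0.         0.         0.         0.        ]
[[-0.017  0.994 -0.108  0.53 ]
 [-1.    -0.016  0.017  0.13 ]
 [ 0.015  0.108  0.994  0.778]
 [ 0.     0.     0.     1.   ]]
side 399.86159872147135 399.86159872147135 253.75552919518606 187.10277641148474 [-0.09746798  0.          0.          0.          0.        ]
[[-0.9    0.254 -0.354  0.313]
 [-0.435 -0.567  0.699  0.716]
 [-0.023  0.784  0.621  0.558]
 [ 0.     0.     0.     1.   ]]
{'time': 0.1, 'qpos': array([-1.45900276e+00,  3.42680414e-01,  1.52489260e+00, -6.26709721e-07,
        1.27539932e+00, -1.46003565e-01]), 'qvel': array([-1.16512831e-03, -2.75916231e-03, -3.30389448e-03,  8.53472303e-05,
       -1.84335031e-03, -1.20480662e-03]), 'joint_efforts': array([ 2.31007085e-03, -4.32004023e+01, -2.44694102e+01,  7.19309575e-02,
        5.26535546e-02, -5.40977499e-05]), 'tool_pos': array([ 0.13385693, -0.50753852,  0.40411017]), 'tool_rot': array([-3.14022757e+00, -2.00130202e-04,  2.57797175e-01]), 'contact_force': array([0.20405418, 0.84535866, 0.411001  ]), 'torque': array([ 0.0323857 ,  0.02439318, -0.01042784]), 'grip_force': 0.0, 'opening': 0.09147270217416194}
```

View pics/top0.png

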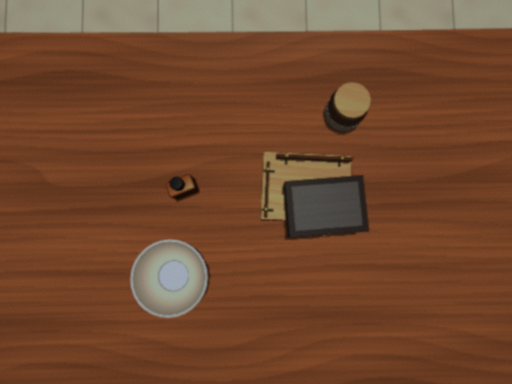

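View pics/side0.png

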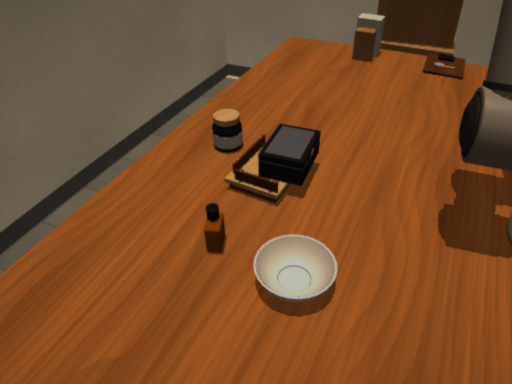

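The top view shows the riser spanning about cols 262–352, rows 152–220, with its rails along the top (back) and left (side). The box covers about cols 285–368, rows 176–239. The jar is near (348,105), the perfume at (182,187) and the bowl at (170,278). In the side view the box is at about (290,152), with both rails visible on the far and near sides.

```bash
cat > h.py <<'E'
import cv2,numpy as np
def rays(c,uv):
    K=np.array([[c["fx"],0,c["cx"]],[0,c["fy"],c["cy"]],[0,0,1]])
    p=cv2.undistortPoints(np.asarray(uv,float).reshape(-1,1,2),K,np.array(c["dist_coeffs"])).reshape(-1,2)
    return np.c_[p[:,0],-p[:,1],-np.ones(len(p))]
def cloud(c):
    h,w=c["depth"].shape; v,u=np.mgrid[:h,:w]
    T=c["world_from_camera"]; P=rays(c,np.c_[u.ravel(),v.ravel()])*c["depth"].reshape(-1,1)
    P=P@T[:3,:3].T+T[:3,3]; P[c["depth"].ravel()==0]=np.nan
    return P.reshape(h,w,3)
def onplane(c,uv,z):
    T=c["world_from_camera"]; d=rays(c,uv)@T[:3,:3].T; o=T[:3,3]
    return o+d*((z-o[2])/d[:,2])[:,None]
def rect(c,m,z):
    k=max(cv2.findContours(m.astype(np.uint8),cv2.RETR_EXTERNAL,cv2.CHAIN_APPROX_NONE)[0],key=cv2.contourArea)
    P=onplane(c,k.reshape(-1,2),z)[:,:2]
    (cx,cy),(a,b),t=cv2.minAreaRect((P*1000).astype(np.float32))
    return (cx,cy),(a,b),t,k
E
python3 - <<'E'
from h import *
import pickle
d=pickle.load(open("d0.pkl","rb"))
for n in d:
    c=d[n];P=cloud(c);x,y,z=P[...,0],P[...,1],P[...,2]
    reg=(abs(x-.53)<.2)&(abs(y-.05)<.2)
    print(n,"table z",np.nanmedian(z[reg&(z<.015)]))
    hist=np.histogram(z[reg],np.arange(-.01,.13,.005));print([(round(b,3),k) for k,b in zip(*hist) if k>20])
    for lo,hi in((.08,.1),(.022,.04)):
        m=cv2.morphologyEx((reg&(z>lo)&(z<hi)).astype(np.uint8),cv2.MORPH_OPEN,np.ones((3,3)))
        nl,L,S,C=cv2.connectedComponentsWithStats(m)
        for i in range(1,nl):
            if S[i,4]>80:
                q=L==i; zz=np.nanmedian(z[q]); r=rect(c,q,zz); print(lo,S[i],round(zz,4),np.round(r[0],1),np.round(r[1],1),round(r[2],2))
# top view fits of riser edges from colour
c=d["top"]; im=c["img"][135:255,245:385]; cv2.imwrite("pics/crop.png",cv2.resize(im[:,:,::-1],None,fx=5,fy=5,interpolation=cv2.INTER_CUBIC))
P=cloud(c)
for uv in[(350,100),(182,187),(170,278)]: print(uv,np.round(P[uv[1],uv[0]],3))
E
```

```text
top table z 0.0002948803925614807
[(np.float64(-0.005), np.int64(13797)), (np.float64(0.0), np.int64(19595)), (np.float64(0.015), np.int64(48)), (np.float64(0.02), np.int64(96)), (np.float64(0.025), np.int64(1125)), (np.float64(0.03), np.int64(1501)), (np.float64(0.035), np.int64(113)), (np.float64(0.04), np.int64(159)), (np.float64(0.045), np.int64(136)), (np.float64(0.05), np.int64(145)), (np.float64(0.055), np.int64(357)), (np.float64(0.085), np.int64(1436)), (np.float64(0.09), np.int64(3045))]
0.08 [ 285  175   84   63 4494] 0.0906 [576.2  10. ] [ 99.8 139.9] 3.68
0.022 [ 261  152   90   68 2445] 0.0303 [617.3  37.1] [168.1 129.7] 86.45
0.022 [195 257  10  42 185] 0.0298 [450.3 240.5] [15.9 74.9] 88.64
side table z -0.0005208725661515201
[(np.float64(-0.005), np.int64(10290)), (np.float64(0.0), np.int64(4701)), (np.float64(0.005), np.int64(86)), (np.float64(0.01), np.int64(28)), (np.float64(0.015), np.int64(100)), (np.float64(0.02), np.int64(256)), (np.float64(0.025), np.int64(620)), (np.float64(0.03), np.int64(465)), (np.float64(0.035), np.int64(391)), (np.float64(0.04), np.int64(428)), (np.float64(0.045), np.int64(322)), (np.float64(0.05), np.int64(294)), (np.float64(0.055), np.int64(232)), (np.float64(0.06), np.int64(120)), (np.float64(0.065), np.int64(116)), (np.float64(0.07), np.int64(117)), (np.float64(0.075), np.int64(111)), (np.float64(0.08), np.int64(118)), (np.float64(0.085), np.int64(1012)), (np.float64(0.09), np.int64(626))]
0.08 [ 258  124   63   43 1747] 0.0896 [574.6  17. ] [103.  152.1] 3.58
0.022 [238 145  25  30 329] 0.0298 [669.1  27. ] [ 46.  120.9] 19.14
0.022 [224 171  71  27 675] 0.0299 [613.8  97.3] [ 68.1 145.1] 86.74
0.022 [281 239  47  21 476] 0.0316 [456.6 240. ] [87.9 33.1] 1.04
(350, 100) [ 0.767 -0.039  0.091]
(182, 187) [0.614 0.264 0.086]
(170, 278) [0.448 0.301 0.006]
```

View pics/crop.png

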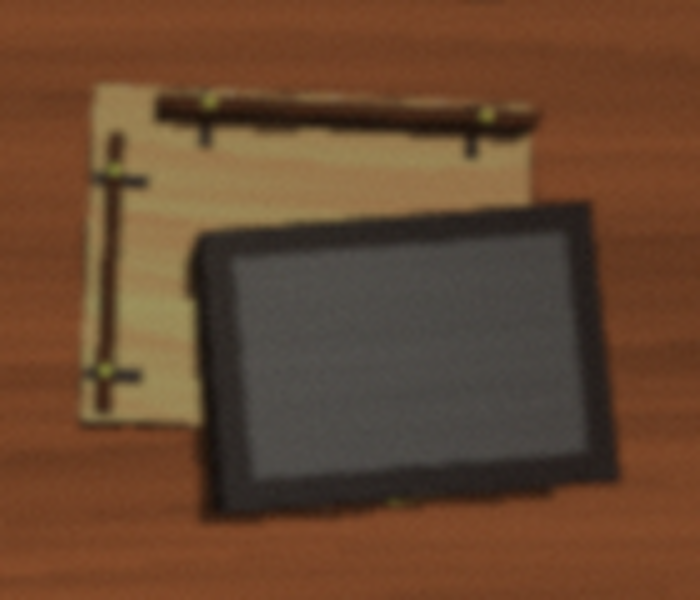

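Measured positions in mm, checked against the given sizes and heights:

| Item | Centre (x, y) | Yaw | Size | Top z |
|---|---|---|---|---|
| Box | (576, 10) | +3.7° | 99.8 × 139.9 | 90.6 |
| Riser | (617, 37) | −3.55° | 129.7 × 168 | 30.3 |

In the riser frame the box has to go about +39 in x, +30 in y and turn −7.2°. I'll go behind its −x face with the fingers open, held at the riser's yaw.

>>> arm_command --pt "17.7 26.1 0" --pt "17.7 26.1 0" --pt "17.7 26.1 0" --pt "17.7 26.1 0" --pt "17.7 26.1 0" --pt "17.7 26.1 0" --pt "17.7 26.1 0" --pt "17.7 26.1 0" --pt "17.7 26.1 0" --pt "17.7 26.1 0" --pt "17.7 26.1 0" --pt "17.7 26.1 0" --pt "17.7 26.1 0" --pt "17.7 26.1 0" --pt "17.7 26.1 0" --pt "17.7 26.1 0" --pt "17.7 26.1 0" --pt "17.7 26.1 0" --pt "17.7 26.1 0" --pt "17.7 26.1 0" --spin '[-0.92,-0.92,-0.92,-0.92,-0.92,-0.92,-0.92,-0.92,-0.92,-0.92,-0.92,-0.92,-0.92,-0.92,-0.92,-0.92,-0.92,-0.92,-0.92,-0.92]' --jaw 1

```text
time: 2.1
tool_pos: [0.4884, 0.0156, 0.4044]
tool_rot: [3.141, 0.001, -0.064]
contact_force: [0.5, 0.1, -0.4]
opening: 0.092
grip_force: 0.0
```

>>> arm_command --pt "0 0 -19" --pt "0 0 -19" --pt "0 0 -19" --pt "0 0 -19" --pt "0 0 -19" --pt "0 0 -19" --pt "0 0 -19" --pt "0 0 -19" --pt "0 0 -19" --pt "0 0 -15" --pt "0 0 0" --pt "0 0 0" --spin '[0,0,0,0,0,0,0,0,0,0,0,0]'

```text
time: 3.3
tool_pos: [0.4879, 0.0144, 0.2188]
tool_rot: [3.142, 0.001, -0.063]
contact_force: [-0.3, 0.5, 0.0]
opening: 0.092
grip_force: 0.0
```

>>> arm_command --pt "4 -0.25 -2" --pt "4 -0.25 0" --pt "3 -0.2 0" --pt "2 -0.12 0" --pt "0 0 0" --spin '[0,0,0,0,0]'

```text
time: 3.8
tool_pos: [0.5012, 0.0135, 0.2169]
tool_rot: [3.141, -0.001, -0.063]
contact_force: [-0.1, 0.4, 0.1]
opening: 0.0917
grip_force: 0.0
```

>>> arm_command --pt "2 -0.12 0" --pt "2 -0.12 0" --pt "2 -0.12 0" --spin '[0,0,0]'

```text
time: 4.1
tool_pos: [0.507, 0.0131, 0.2168]
tool_rot: [3.141, 0.0, -0.063]
contact_force: [-0.1, -0.5, 0.4]
opening: 0.0917
grip_force: 0.0
```

>>> arm_command --pt "2 -0.12 0" --pt "2 -0.12 0" --spin '[0,0]'

```text
time: 4.3
tool_pos: [0.5102, 0.0133, 0.2166]
tool_rot: [-3.141, 0.003, -0.063]
contact_force: [-4.9, 4.0, 3.7]
opening: 0.0916
grip_force: 2.7
```

>>> arm_command --pt "2 -0.12 0" --pt "2 -0.12 0" --spin '[0,0]'

```text
time: 4.5
tool_pos: [0.5141, 0.0132, 0.2165]
tool_rot: [-3.141, 0.003, -0.063]
contact_force: [-3.9, 1.8, 2.4]
opening: 0.0916
grip_force: 2.0
```

>>> arm_command --pt "2 -0.12 0" --pt "2 -0.12 0" --spin '[0,0]'

```text
time: 4.7
tool_pos: [0.5187, 0.0127, 0.2166]
tool_rot: [-3.141, 0.001, -0.063]
contact_force: [-2.7, 1.6, 0.6]
opening: 0.0922
grip_force: 1.4
```

>>> arm_command --pt "2 -0.12 0" --pt "2 -0.12 0" --pt "2 -0.12 0" --pt "2 -0.12 0" --pt "2 -0.12 0" --spin '[0,0,0,0,0]'

```text
time: 5.2
tool_pos: [0.5288, 0.0117, 0.2167]
tool_rot: [3.141, 0.001, -0.064]
contact_force: [-6.2, 0.1, 3.3]
opening: 0.0921
grip_force: 3.0
```

>>> arm_command --pt "2 -0.12 0" --pt "2 -0.12 0" --pt "2 -0.12 0" --pt "2 -0.12 0" --spin '[0,0,0,0]'

```text
time: 5.6
tool_pos: [0.5369, 0.0112, 0.2167]
tool_rot: [3.141, 0.001, -0.064]
contact_force: [-4.1, 0.1, 0.5]
opening: 0.0919
grip_force: 2.2
```

```bash
cat > m.py <<'E'
from cell import *
from h import *
import sys
s=observe();print(s["time"],s["tool_pos"],s["contact_force"],s["torque"])
c=read_camera("top");P=cloud(c);x,y,z=P[...,0],P[...,1],P[...,2]
cv2.imwrite(f"pics/{sys.argv[1]}.png",cv2.resize(c["img"][115:275,225:425,::-1],None,fx=4,fy=4,interpolation=cv2.INTER_CUBIC))
a=np.radians(-3.55);R=np.array([[np.cos(a),np.sin(a)],[-np.sin(a),np.cos(a)]])
m=(abs(x-.6)<.15)&(abs(y-.03)<.15)&(z>.08)&(z<.1)
m=cv2.morphologyEx(m.astype(np.uint8),cv2.MORPH_OPEN,np.ones((5,5)))
r=rect(c,m,.0906);print(r[:3],"riser frame",R@(np.array(r[0])-[617.3,37.1]))
E
python3 m.py p1
```

```text
5.6 [0.5368733  0.01121708 0.21671168] [-4.13097307  0.10757609  0.54063641] [ 0.15128276  0.5778376  -0.00692194]
((613.136962890625, 0.9987258911132812), (140.23779296875, 69.60963439941406), 88.57413482666016) riser frame [ -1.91967408 -36.28977434]
```

View pics/p1.png

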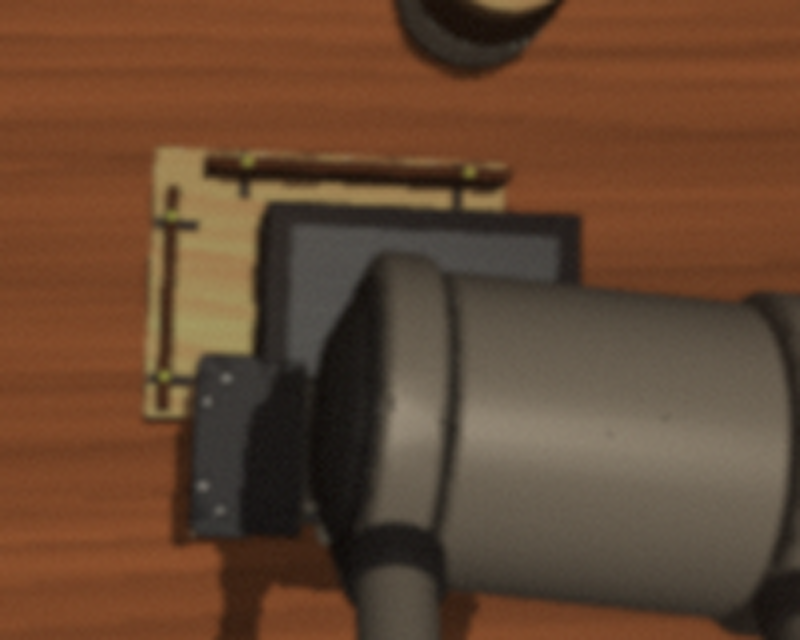

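The box has turned nearly square, with about 2° still to go, and is sliding at 3–6 N. Its far edge (row ~205 in the crop) is still short of the back rail (row ~183).

>>> arm_command --pt "2 -0.12 0" --pt "2 -0.12 0" --pt "2 -0.12 0" --pt "1 -0.06 0" --spin '[0,0,0,0]'

```text
time: 6.05
tool_pos: [0.5441, 0.0109, 0.2167]
tool_rot: [3.141, -0.0, -0.063]
contact_force: [-5.7, -0.5, 2.3]
opening: 0.0916
grip_force: 2.5
```

>>> arm_command --pt "1 -0.06 0" --pt "1 -0.06 0" --spin '[0,0]'

```text
time: 6.25
tool_pos: [0.546, 0.0108, 0.2167]
tool_rot: [3.142, -0.0, -0.063]
contact_force: [-4.0, 0.3, 0.5]
opening: 0.0919
grip_force: 1.8
```

>>> arm_command --pt "1 -0.06 0" --spin '[0]'

```text
time: 6.35
tool_pos: [0.547, 0.0108, 0.2167]
tool_rot: [3.141, -0.0, -0.063]
contact_force: [-2.6, 0.8, 0.8]
opening: 0.0918
grip_force: 1.9
```

>>> arm_command --pt "1 -0.06 0" --spin '[0]'

```text
time: 6.45
tool_pos: [0.548, 0.0107, 0.2167]
tool_rot: [3.142, -0.0, -0.063]
contact_force: [-3.9, -0.3, 0.3]
opening: 0.0924
grip_force: 1.9
```

Drag is steady at about 4 N. I'll feel for the rail in small steps.

>>> arm_command --pt "0.7 -0.04 0" --spin '[0]'

```text
time: 6.55
tool_pos: [0.5487, 0.0107, 0.2167]
tool_rot: [3.142, 0.0, -0.063]
contact_force: [-4.1, 0.1, 0.8]
opening: 0.0921
grip_force: 2.0
```

>>> arm_command --pt "0.7 -0.04 0" --spin '[0]'

```text
time: 6.65
tool_pos: [0.5493, 0.0106, 0.2167]
tool_rot: [3.142, 0.0, -0.063]
contact_force: [-3.9, 0.2, 0.2]
opening: 0.0922
grip_force: 1.9
```

>>> arm_command --pt "0.7 -0.04 0" --spin '[0]'

```text
time: 6.75
tool_pos: [0.5501, 0.0106, 0.2167]
tool_rot: [3.141, -0.0, -0.063]
contact_force: [-3.1, 0.1, -0.3]
opening: 0.0918
grip_force: 1.7
```

>>> arm_command --pt "0.7 -0.04 0" --spin '[0]'

```text
time: 6.85
tool_pos: [0.5507, 0.0106, 0.2167]
tool_rot: [3.142, 0.0, -0.063]
contact_force: [-4.4, -0.5, 0.7]
opening: 0.0915
grip_force: 1.8
```

>>> arm_command --pt "0.5 -0.03 0" --spin '[0]'

```text
time: 6.95
tool_pos: [0.5513, 0.0105, 0.2167]
tool_rot: [3.142, -0.0, -0.063]
contact_force: [-3.0, 0.9, 0.8]
opening: 0.0921
grip_force: 1.8
```

>>> arm_command --pt "0.5 -0.03 0" --spin '[0]'

```text
time: 7.05
tool_pos: [0.5517, 0.0105, 0.2167]
tool_rot: [3.142, -0.0, -0.063]
contact_force: [-3.1, -0.1, -0.5]
opening: 0.0919
grip_force: 1.8
```

>>> arm_command --pt "0.5 -0.03 0" --spin '[0]'

```text
time: 7.15
tool_pos: [0.5522, 0.0105, 0.2167]
tool_rot: [3.142, -0.0, -0.063]
contact_force: [-3.4, -0.5, -0.7]
opening: 0.0914
grip_force: 1.6
```

>>> arm_command --pt "0.5 -0.03 0" --spin '[0]'

```text
time: 7.25
tool_pos: [0.5527, 0.0104, 0.2167]
tool_rot: [3.142, -0.0, -0.063]
contact_force: [-3.4, 0.2, -0.7]
opening: 0.0921
grip_force: 1.7
```

```bash
python3 m.py p2; python3 - <<'E'
# rail near edge from p2 crop left of box is visible: dark rail at z=.056
import pickle
from h import *
c=pickle.load(open("d0.pkl","rb"))["top"];P=cloud(c);x,y,z=P[...,0],P[...,1],P[...,2]
a=np.radians(-3.55);X=(x-.6173)*np.cos(a)+(y-.0371)*np.sin(a);Y=-(x-.6173)*np.sin(a)+(y-.0371)*np.cos(a)
m=(z>.05)&(z<.062)
for n,q,v in(("back",m&(abs(X-.053)<.015)&(abs(Y+.01)<.06),X),("side",m&(abs(Y-.073)<.015)&(abs(X+.01)<.04),Y)): print(n,q.sum(),np.percentile(v[q],[5,50,95]))
E
```

```text
7.25 [0.55272184 0.01044344 0.21672833] [-3.43276464  0.18500659 -0.68624702] [-0.0624946   0.49543838 -0.09299572]
((629.2010498046875, 39.25006866455078), (63.03416442871094, 70.57269287109375), 86.24249267578125) riser frame [11.74508211  2.88285068]
back 235 [0.05157287 0.05387133 0.05695113]
side 141 [0.07263592 0.07543303 0.07807826]
```

The depth image puts the back rail's inner face at about 51 mm in the riser frame. The box is at about 47, so there are roughly 4 mm left.

>>> arm_command --pt "0.7 -0.04 0" --pt "0.7 -0.04 0" --spin '[0,0]'

```text
time: 7.5
tool_pos: [0.5541, 0.0104, 0.2167]
tool_rot: [3.142, -0.0, -0.063]
contact_force: [-2.9, 0.9, -1.5]
opening: 0.0922
grip_force: 1.5
```

>>> arm_command --pt "0.5 -0.03 0" --spin '[0]'

```text
time: 7.6
tool_pos: [0.5547, 0.0103, 0.2167]
tool_rot: [3.142, -0.0, -0.063]
contact_force: [-3.7, -0.8, -0.7]
opening: 0.0918
grip_force: 1.8
```

>>> arm_command --pt "0.5 -0.03 0" --spin '[0]'

```text
time: 7.7
tool_pos: [0.5551, 0.0103, 0.2167]
tool_rot: [3.141, 0.0, -0.063]
contact_force: [-3.8, 0.0, 0.2]
opening: 0.0916
grip_force: 1.8
```

>>> arm_command --pt "0.5 -0.03 0" --spin '[0]'

```text
time: 7.8
tool_pos: [0.5556, 0.0103, 0.2167]
tool_rot: [3.142, 0.0, -0.063]
contact_force: [-3.3, 0.4, -0.3]
opening: 0.0915
grip_force: 1.7
```

>>> arm_command --pt "0.5 -0.03 0" --spin '[0]'

```text
time: 7.9
tool_pos: [0.5561, 0.0102, 0.2167]
tool_rot: [3.142, -0.0, -0.063]
contact_force: [-3.5, 0.4, -0.7]
opening: 0.0918
grip_force: 1.7
```

>>> arm_command --pt "0.5 -0.03 0" --spin '[0]'

```text
time: 8.0
tool_pos: [0.5566, 0.0102, 0.2167]
tool_rot: [3.142, -0.0, -0.063]
contact_force: [-4.0, 0.5, -0.1]
opening: 0.092
grip_force: 1.7
```

>>> arm_command --pt "0.5 -0.03 0" --spin '[0]'

```text
time: 8.1
tool_pos: [0.557, 0.0102, 0.2167]
tool_rot: [3.141, 0.0, -0.063]
contact_force: [-5.5, 0.6, 2.0]
opening: 0.092
grip_force: 2.9
```

Force is rising, which may be the rail.

>>> arm_command --pt "0.3 -0.02 0" --spin '[0]'

```text
time: 8.2
tool_pos: [0.5571, 0.0102, 0.2167]
tool_rot: [3.141, 0.001, -0.063]
contact_force: [-6.6, -0.2, 1.9]
opening: 0.092
grip_force: 3.1
```

>>> arm_command --pt "0.3 -0.02 0" --spin '[0]'

```text
time: 8.3
tool_pos: [0.5572, 0.0102, 0.2167]
tool_rot: [3.141, 0.002, -0.063]
contact_force: [-7.3, -0.1, 2.9]
opening: 0.092
grip_force: 3.7
```

>>> arm_command --pt "0.4 -0.02 0" --spin '[0]'

```text
time: 8.4
tool_pos: [0.5573, 0.0102, 0.2167]
tool_rot: [3.141, 0.003, -0.063]
contact_force: [-9.3, -0.1, 3.6]
opening: 0.0917
grip_force: 4.6
```

>>> arm_command --pt "0.2 -0.01 0" --pt "0 0 0" --spin '[0,0]'

```text
time: 8.6
tool_pos: [0.5574, 0.0101, 0.2168]
tool_rot: [3.141, 0.003, -0.063]
contact_force: [-8.4, -0.2, 4.0]
opening: 0.0914
grip_force: 4.4
```

```bash
python3 m.py p3
```

```text
8.6 [0.5574207  0.0101484  0.21677352] [-8.37464098 -0.16813778  3.98125489] [0.05481653 1.11363504 0.02228394]
((634.3492431640625, 46.30330276489258), (48.36753463745117, 69.81709289550781), 85.60302734375) riser frame [16.44666372 10.24132446]
```

View pics/p3.png

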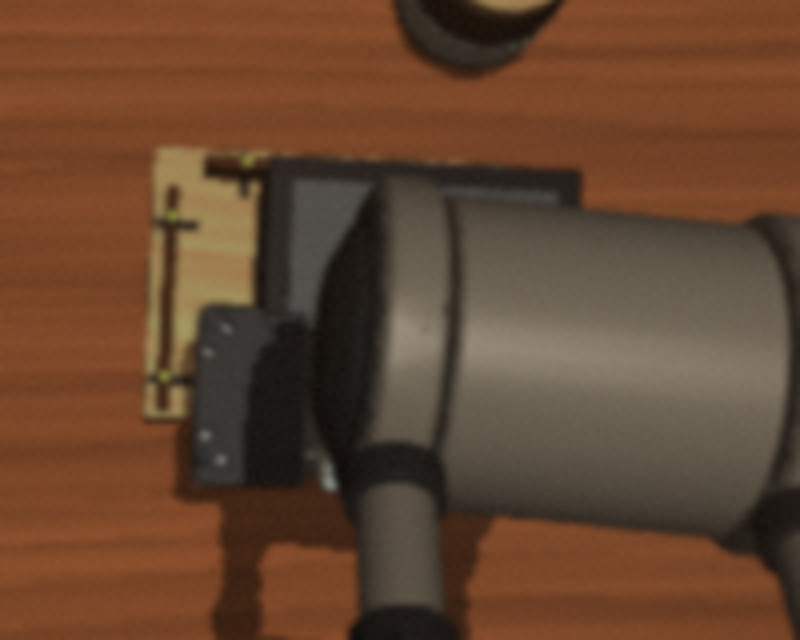

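The box's far edge lies parallel along the back rail (crop rows ~158–172). Force is 8.4–9.3 N against 3.6 N drag, so the first rail is felt by about 5 N. Next I back off, go round to the −y face and turn the tool 90°.

>>> arm_command --pt "-2 0.1 0" --pt "-6 0.4 0" --pt "-11 0.7 0" --pt "-11 0.7 0" --pt "0 0 20" --pt "0 0 40" --pt "0 0 40" --pt "0 0 30" --spin '[0,0,0,0,0,0,0,0]'

```text
time: 9.45
tool_pos: [0.5285, 0.012, 0.3496]
tool_rot: [3.141, -0.004, -0.063]
contact_force: [0.8, -0.2, -1.0]
opening: 0.0918
grip_force: 0.0
```

>>> arm_command --pt "7 -9 0" --pt "7 -9 0" --pt "7 -9 0" --pt "7 -9 0" --pt "7 -9 0" --pt "7 -9 0" --pt "7 -9 0" --pt "7 -9 0" --pt "7 -9 0" --pt "7 -9 0" --pt "7 -9 0" --pt "6 -10.7 0" --pt "0 0 0" --spin '[7.5,7.5,7.5,7.5,7.5,7.5,7.5,7.5,7.5,7.5,7.5,7.5,0]' --jaw 0.2

```text
time: 10.75
tool_pos: [0.6118, -0.0988, 0.3468]
tool_rot: [3.14, 0.001, 1.507]
contact_force: [-0.3, 0.2, 0.6]
opening: 0.0554
grip_force: 0.0
```

```bash
python3 m.py p4
```

```text
10.75 [ 0.61178355 -0.09881054  0.34681422] [-0.28775139  0.21679768  0.60107697] [-0.04454708 -0.08392022 -0.03594963]
((616.1159057617188, 1.6662979125976562), (139.87387084960938, 100.34550476074219), 86.30425262451172) riser frame [  1.01221687 -35.43902848]
```

View pics/p4.png

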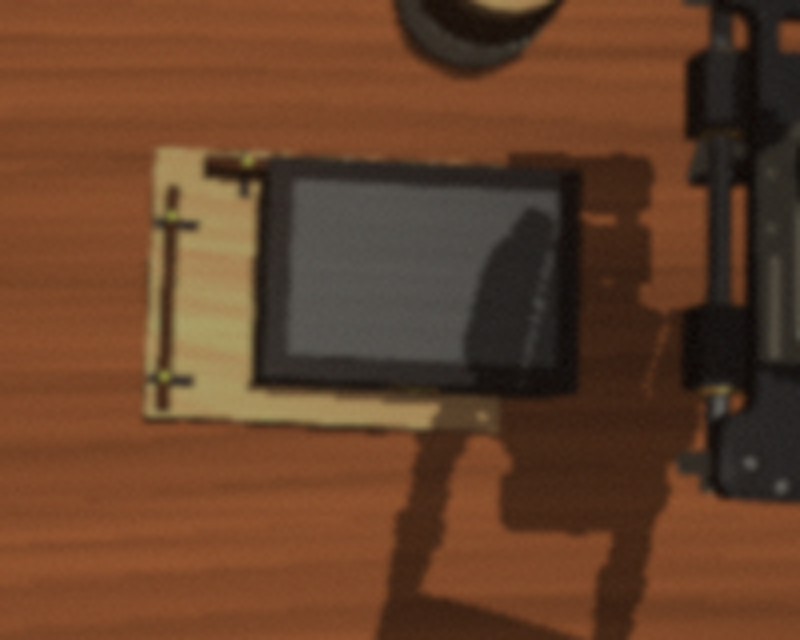

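The box is square against the back rail: riser frame (1.0, −35.4), yaw −3.7°. Now I descend beside its −y face and approach. About 21 mm to contact, then about 38 mm of slide.

>>> arm_command --pt "-1.5 0 -20" --pt "0 0 -25" --pt "0 0 -25" --pt "0 0 -25" --pt "0 0 -20" --pt "0 0 -10" --pt "0 0 -4.5" --pt "0 0 0" --spin '[0,0,0,0,0,0,0,0]'

```text
time: 11.6
tool_pos: [0.6098, -0.0975, 0.2174]
tool_rot: [3.141, -0.0, 1.507]
contact_force: [0.9, -0.3, 0.5]
opening: 0.0549
grip_force: 0.0
```

>>> arm_command --pt "0.26 4 0" --pt "0.26 4 0" --pt "0.26 4 0" --pt "0.26 4 0" --pt "0 0 0" --spin '[0,0,0,0,0]'

```text
time: 12.1
tool_pos: [0.6109, -0.081, 0.2175]
tool_rot: [3.141, -0.0, 1.508]
contact_force: [1.4, 0.3, 0.3]
opening: 0.0551
grip_force: 0.0
```

>>> arm_command --pt "0.06 1 0" --pt "0.06 1 0" --pt "0.06 1 0" --pt "0.06 1 0" --spin '[0,0,0,0]'

```text
time: 12.5
tool_pos: [0.611, -0.0784, 0.2173]
tool_rot: [3.142, 0.001, 1.507]
contact_force: [-0.7, -4.9, 0.1]
opening: 0.0553
grip_force: 2.4
```

>>> arm_command --pt "0.06 1 0" --pt "0.06 1 0" --spin '[0,0]'

```text
time: 12.7
tool_pos: [0.6111, -0.0763, 0.2173]
tool_rot: [3.141, 0.001, 1.507]
contact_force: [-1.7, -4.6, 0.1]
opening: 0.0552
grip_force: 2.5
```

>>> arm_command --pt "0.13 2 0" --pt "0.13 2 0" --pt "0.13 2 0" --pt "0.13 2 0" --pt "0.13 2 0" --pt "0.13 2 0" --spin '[0,0,0,0,0,0]'

```text
time: 13.3
tool_pos: [0.6119, -0.0641, 0.2173]
tool_rot: [3.142, 0.001, 1.507]
contact_force: [-2.0, -5.2, 0.4]
opening: 0.0551
grip_force: 2.5
```

>>> arm_command --pt "0.13 2 0" --pt "0.13 2 0" --pt "0.13 2 0" --pt "0.13 2 0" --pt "0.13 2 0" --spin '[0,0,0,0,0]'

```text
time: 13.8
tool_pos: [0.6126, -0.0541, 0.2173]
tool_rot: [3.142, 0.001, 1.507]
contact_force: [-1.0, -4.2, 1.1]
opening: 0.0551
grip_force: 2.5
```

>>> arm_command --pt "0.06 1 0" --pt "0.06 1 0" --pt "0.06 1 0" --spin '[0,0,0]'

```text
time: 14.1
tool_pos: [0.6127, -0.0511, 0.2173]
tool_rot: [3.141, 0.001, 1.507]
contact_force: [-0.3, -4.8, 1.4]
opening: 0.0551
grip_force: 2.6
```

```bash
python3 m.py p5
```

```text
14.1 [ 0.61274408 -0.05109036  0.21732526] [-0.258598   -4.79576196  1.41309775] [-0.67854065  0.05816978  0.08146726]
((618.4261474609375, 37.204498291015625), (126.13035583496094, 100.22232055664062), 86.31739044189453) riser frame [1.11751606 0.17402832]
```

The box stays square and on the back rail (riser x 1.1), with drag about 4.6 N. About 11 mm remains to the estimated side rail.

>>> arm_command --pt "0.06 1 0" --pt "0.06 1 0" --spin '[0,0]'

```text
time: 14.35
tool_pos: [0.6129, -0.0491, 0.2173]
tool_rot: [3.142, 0.001, 1.507]
contact_force: [-1.0, -4.6, 0.8]
opening: 0.0545
grip_force: 2.6
```

>>> arm_command --pt "0.06 1 0" --pt "0.06 1 0" --spin '[0,0]'

```text
time: 14.55
tool_pos: [0.613, -0.0471, 0.2173]
tool_rot: [3.142, 0.001, 1.507]
contact_force: [-2.0, -5.7, 1.7]
opening: 0.0547
grip_force: 2.6
```

>>> arm_command --pt "0.04 0.7 0" --pt "0.04 0.7 0" --spin '[0,0]'

```text
time: 14.75
tool_pos: [0.6131, -0.0457, 0.2173]
tool_rot: [3.141, 0.001, 1.507]
contact_force: [-1.5, -4.7, 0.8]
opening: 0.0551
grip_force: 2.6
```

>>> arm_command --pt "0.04 0.7 0" --spin '[0]'

```text
time: 14.85
tool_pos: [0.6131, -0.045, 0.2173]
tool_rot: [3.141, 0.001, 1.507]
contact_force: [-0.6, -4.1, 1.4]
opening: 0.0551
grip_force: 2.6
```

>>> arm_command --pt "0.04 0.7 0" --spin '[0]'

```text
time: 14.95
tool_pos: [0.6132, -0.0443, 0.2173]
tool_rot: [3.141, 0.001, 1.507]
contact_force: [-1.9, -5.5, 1.4]
opening: 0.0556
grip_force: 2.6
```

>>> arm_command --pt "0.04 0.5 0" --spin '[0]'

```text
time: 15.05
tool_pos: [0.6132, -0.0437, 0.2173]
tool_rot: [3.142, 0.0, 1.507]
contact_force: [-1.5, -4.8, 1.2]
opening: 0.0546
grip_force: 2.6
```

>>> arm_command --pt "0.04 0.5 0" --spin '[0]'

```text
time: 15.15
tool_pos: [0.6132, -0.0433, 0.2173]
tool_rot: [3.141, 0.001, 1.507]
contact_force: [-0.8, -5.0, 1.0]
opening: 0.0551
grip_force: 2.6
```

>>> arm_command --pt "0.03 0.5 0" --spin '[0]'

```text
time: 15.25
tool_pos: [0.6133, -0.0428, 0.2173]
tool_rot: [3.142, 0.0, 1.507]
contact_force: [-0.8, -4.8, 0.4]
opening: 0.0548
grip_force: 2.6
```

>>> arm_command --pt "0.03 0.5 0" --spin '[0]'

```text
time: 15.35
tool_pos: [0.6133, -0.0423, 0.2173]
tool_rot: [3.141, 0.001, 1.507]
contact_force: [-1.1, -5.8, 1.1]
opening: 0.0549
grip_force: 2.6
```

>>> arm_command --pt "0.03 0.5 0" --spin '[0]'

```text
time: 15.45
tool_pos: [0.6133, -0.0418, 0.2173]
tool_rot: [3.141, 0.001, 1.507]
contact_force: [-1.4, -6.2, 1.5]
opening: 0.0552
grip_force: 3.5
```

>>> arm_command --pt "0.03 0.5 0" --spin '[0]'

```text
time: 15.55
tool_pos: [0.6133, -0.0416, 0.2173]
tool_rot: [3.141, 0.001, 1.508]
contact_force: [-2.2, -8.1, 0.5]
opening: 0.0552
grip_force: 4.5
```

The side rail is met at y ≈ −0.0416. I'll press a little further.

>>> arm_command --pt "0.02 0.3 0" --spin '[0]'

```text
time: 15.65
tool_pos: [0.6134, -0.0416, 0.2173]
tool_rot: [3.141, 0.002, 1.508]
contact_force: [-2.3, -8.8, 0.6]
opening: 0.0553
grip_force: 4.8
```

>>> arm_command --pt "0.01 0.2 0" --pt "0 0 0" --spin '[0,0]'

```text
time: 15.85
tool_pos: [0.6134, -0.0416, 0.2173]
tool_rot: [3.141, 0.002, 1.507]
contact_force: [-1.3, -8.9, 1.3]
opening: 0.0551
grip_force: 4.6
```

>>> arm_command --pt "0.02 0.3 0" --pt "0 0 0" --spin '[0,0]'

```text
time: 16.05
tool_pos: [0.6134, -0.0415, 0.2173]
tool_rot: [3.141, 0.002, 1.507]
contact_force: [-2.4, -9.7, 1.1]
opening: 0.0547
grip_force: 5.2
```

>>> arm_command --pt "-0.1 -2 0" --pt "-0.4 -6 0" --pt "-0.7 -12 0" --pt "-0.7 -12 0" --pt "0 0 20" --pt "0 0 40" --pt "0 0 40" --pt "0 -20 20" --pt "0 -40 0" --pt "0 -40 0" --pt "0 -40 0" --pt "0 0 0" --spin '[0,0,0,0,0,0,0,0,0,0,0,0]'

```text
time: 17.25
tool_pos: [0.6107, -0.2178, 0.337]
tool_rot: [3.141, 0.002, 1.502]
contact_force: [0.2, 0.4, 0.3]
opening: 0.0548
grip_force: 0.0
```

```bash
python3 m.py p6
```

```text
17.25 [ 0.61065058 -0.21781625  0.33699314] [0.22855718 0.3635875  0.26244532] [ 0.01384224 -0.10812071  0.03279862]
((618.6228637695312, 39.74789047241211), (139.60543823242188, 100.25492095947266), 86.33769989013672) riser frame [1.15636919 2.72472068]
```

View pics/p6.png

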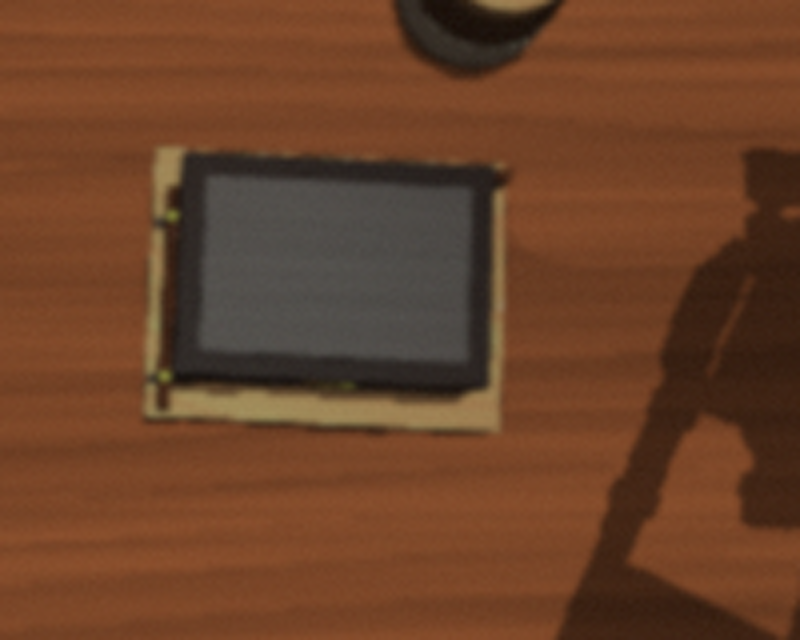

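The box (crop cols 178–500, rows 152–390) sits square against both rails with no overhang. It is at riser offset (1.2, 2.7) mm and yaw within 0.1° of the riser's. The jar hasn't moved and the gripper is clear, so I'm handing in.

```bash
python3 -c "
from cell import *
print(hand_in())"
```

```text
the job is handed in; nothing more can be done
None
```

The box is square on the riser against the back rail and then the side rail, with no overhang. I pressed about 5 N above the sliding drag at each rail (peak reading just under 10 N), and the job is handed in at about 17 s.

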